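# Polish the pool balls in the hand-cranked polisher

### The job

Polish the pool balls: take the crank handle and turn the polisher's tub anticlockwise (seen from above), bring the tub up to 20 turns a minute and keep it between 17 and 23 turns a minute for seven seconds without a break, never above 27 and never turning the tub backwards. Then bring it to a stop with the steel lip of the tub straight over the chute, within 20 mm, let go of the handle and leave everything at rest. Leave the drag block in its holder and the bottle, the mug and the ball rack alone.

Things in the scene. Friction and masses are not known exactly. Their poses are not given: they have to be found in the camera images.
- tub (a joint): Tub angle (rad) relative to the polisher about the vertical; no stops, counts on over whole turns. 0 and every multiple of 2 pi: lip straight over the chute. Grows anticlockwise seen from above. 17, 20, 23, 27 turns a minute = 1.78, 2.09, 2.41, 2.83 rad/s. Inertia nominally 0.056 kg m2, may differ by 30 percent. Bearing drag 0.010 N m s/rad x speed; the drag block adds dry friction.
- polisher: Ball polisher fixed to the table: round grey base, 336 mm across; origin on the table under its axis, x axis towards the chute. On it turns the tub: an open aluminium drum, 240 mm across, rim 136 mm above the table, with a flat flange, 304 mm across, round its foot; loaded mass about 7 kg with seven pool balls that stay in it. Above the tub's middle turns the crank.
- crank: Flat dark steel arm, 24 mm wide, reaching from 17 mm behind the axis to 88 mm out, top 161 mm above the table; origin on the axis, x axis towards the handle. It drives the tub through a viscous slip coupling: torque on tub = 0.070 N m s/rad x (crank speed - tub speed), so the tub lags by about 0.7 s, runs slower than the crank and is slowed by a slower crank. A free crank is carried along.
- axis (a point): Point on the vertical axis about which tub and crank both turn, 160 mm above the table, at about the top of the crank's hub. Its x axis points towards the chute, z up. To keep the tub at 20 turns a minute the crank must run 1.3 to 2.1 times as fast as the tub (nominally 1.6), depending on the hidden drag.
- knob (a point): Centre of the top of the crank handle, 220 mm above the table, 75 mm from the axis; moves with the crank. Nothing else of the polisher stands higher than 165 mm. Grasp the handle from above, TCP about 200 mm above the table.
- lip (a point): Middle of the outer part of the steel lip (62 mm wide, 60 mm long) that sticks out of the tub's rim above the dark outlet; the point is 155 mm from the axis, 138 mm above the table; turns with the tub.
- chute (a point): Mark on the fixed polisher, 155 mm from the axis, 85 mm above the table, at the inner end of the steel chute: a trough 79 mm wide and 120 mm long that leads away from the tub, its sides 81 mm high, its end 281 mm from the axis. The lip is straight over the chute when lip is horizontally within 20 mm of this point (0.13 rad).
- cleaner: White plastic bottle of ball cleaner, 64 mm across, 150 mm high, standing; origin at the centre of its underside. To be left alone.
- mug: Blue ceramic mug, 80 mm across, 95 mm high; origin at the centre of its underside. To be left alone.
- rack: Wooden triangle ball rack, sides about 260 mm, 36 mm high, lying flat; origin at its centre on the table. To be left alone.
- block: Small felt-faced aluminium drag block (24 x 40 x 38 mm, about 45 g) that lies loose in a steel holder on the side opposite the chute and rubs on the tub's flange; origin at its underside, 66 mm above the table. It brakes the tub with dry friction, nominally 0.065 N m, anywhere from 0.02 to 0.14 N m. Leave it in place.
- grip: The crank's handle: an upright black round grip, 30 mm in diameter and 58 mm high, from 162 to 220 mm above the table; origin at the centre of its foot. It spins freely on its pin, so the hand need not turn with it.

How it is judged:
By the outcome, as a careful person would: the job done as asked, in the order asked, and still so for the second after the job is handed in, with the robot touching nothing.
It also fails if it takes over 64 s, if anything falls off the work surface, if the arm or the gripper's body presses on something with over 40 N, if the wrist force passes 120 N, or if a joint passes its speed limit or range.

### The arm

A 6-joint arm with a two-finger parallel gripper is mounted at the origin on the work surface. World frame = base frame: x ahead of the robot, y to its left, z up, the work surface at z = 0. Lengths are in mm, angles in degrees, forces in N, time in s.
With the tool pointing down it reaches from about 350 to 850 mm from the base axis. Payload 8.1 kg.
Tool frame: the origin (TCP) lies between the finger pads, 19 mm behind the fingertips; this is the grasp point; z points along the fingers, y is the line along which they close (so a half turn about z gives the same grasp; the last joint's range is limited). The gripper opens to 85 mm and grips with 20 to 120 N. Pads are 22 mm wide; open, the fingers measure 114 mm over their backs; the gripper's body (76 mm by 85 mm) begins 54 mm behind the grasp point. The pads swing forward as they close: fully open they stand 13 mm farther back than shut.
Start: joints at [-80.237, 7.471, 85.268, -0, 87.261, -4.893], TCP at [151.832, -580.476, 249.992] pointing down, gripper open.
Joint ranges: [-169.43, 169.43], [-51.17, 129.36], [1.28, 143.12], [-76.62, 256.62], [0, 156.53], [-152.29, 152.29]. Speed limits (degrees/s): [136.94, 136.94, 159.86, 180, 180, 180].

### API

Orientations are given as [roll, pitch, yaw] about the fixed x, y, z axes, in that order (R = Rz(yaw) Ry(pitch) Rx(roll)).
In Python, from bench import r gives the robot as it stands. The module is installed in compiled form; this text tells all that it offers.
- The arm moves only by the shell command python3 -m handwheel 'ROWS' [FORCE]. ROWS is JSON, a list of rows, each a list of 7 numbers: the shift along the tool's x, y, z in m, then the turn, a rotation vector about the tool's x, y, z in degrees, then the finger opening in m, from 0 to 0.0854. In form: [[tx, ty, tz, ax, ay, az, claw], ...]. A call has 1 to 8 rows; each row shifts and turns the commanded pose from where the row before left it, along the tool's axes as they then stand; what a row does not reach is not made up. A row lasts 1/12 s, in which the tool goes at most 41.7 mm and 7.16 degrees, less where a joint would pass 70% of its speed; a pose out of reach is approached as far as the arm can. A call with a gripper value outside its range is refused whole. The fingers move at their own pace and stop on an object; FORCE is the grip in N (left out, the last holds). Time passes only in rows, so rows that do not move let the fingers close. It gives the time, the measured TCP pose, the force, the opening and the grip force at its end, in the units of the state.
- r.sense(): the state, without advancing time (a new reading comes with each control period).
- r.snapshot(name): name is "scene" or "side" or "wrist"; returns (picture, depth): 420x560x3 uint8, blue, green, red; 420x560 float32, mm along the optical axis (not along the pixel's ray), 0 where there is no reading.
- r.calibration(name): a dict with "vfov" (degrees; the focal length in pixels is half the picture's height over the tangent of half this angle, whatever the lens; pixels are square), "cx", "cy" (the principal point, pixels), "rvec" (rotation vector, rad) and "tvec" (3), from world to camera coordinates, as OpenCV has them; the wrist camera has in their place "tool_from_camera" (4x4, takes a point from camera to tool coordinates, whose origin is the TCP and whose axes are the flange's). Camera axes: x right, y down, z forward; pixel columns grow to the right and rows downward; lengths in mm; the calibration is good to about 2 mm. A picture is of the moment at which its call begins: read the wrist's pose just before it. calibration takes no time and is no camera call.
- r.hand_in(): hands the job in; it is judged then, once.
The state is a dict: "time": time; "joint_pos": joint angles; "qd": joint speeds; "joint_efforts": joint torques, N m; "tool_pos": TCP position; "tcp_rot": TCP orientation; "ft_force": force on the tool from outside, world axes, zero at the start; "wrist_torque": the same for the moment, N m; "finger_gap": finger opening in mm; "grip_force": force on a finger pad.
Only numpy, scipy, OpenCV 4.12 (cv2) and the standard library are available. Lean on these libraries where they do the work, as an engineer would, in place of code of your own. Each camera call takes 0.05 s, during which the arm holds its last target. There are 200 camera calls.

## Working session

There is one attempt and no reset: what is moved stays moved. The work goes in short steps, Python scripts to look and compute and a shell command to move; the robot and the scene stay as the last step left them, time stands still between calls to the robot, and variables do not carry over. Pictures are saved under pics/ and viewed, at most 10 in all, crops included, and the job is handed in when it is done.

```bash
mkdir -p pics
cat > h.py <<'E'
import numpy as np, cv2
from bench import r
def K(n,c):
    f=210/np.tan(np.radians(c["vfov"])/2); return f,c["cx"],c["cy"]
def cam(n,s=None):
    c=r.calibration(n); f,cx,cy=K(n,c)
    if "rvec" in c:
        R=cv2.Rodrigues(np.array(c["rvec"],float))[0]; t=np.array(c["tvec"],float).ravel()
        return f,cx,cy,R.T,-R.T@t
    from scipy.spatial.transform import Rotation as Q
    T=np.array(c["tool_from_camera"]); Rt=Q.from_euler("xyz",s["tcp_rot"],degrees=True).as_matrix()
    return f,cx,cy,Rt@T[:3,:3],Rt@T[:3,3]+np.array(s["tool_pos"])
def ray(C,u,v): return C[4],C[3]@np.array([(u-C[1])/C[0],(v-C[2])/C[0],1.])
def plane(C,u,v,z):
    o,d=ray(C,u,v); return o+d*(z-o[2])/d[2]
def cloud(C,D):
    v,u=np.mgrid[:420,:560]; p=np.stack([(u-C[1])/C[0]*D,(v-C[2])/C[0]*D,D],-1)
    return p@C[3].T+C[4]
def snap(n,tag=None):
    s=r.sense(); im,D=r.snapshot(n)
    if tag: cv2.imwrite(f"pics/{tag}.png",im)
    return im,D,cam(n,s),s
E
python3 - <<'E'
from h import *
A=snap("scene","a"); B=snap("side","b")
np.savez("ab.npz",a=A[0],ad=A[1],b=B[0],bd=B[1])
for n in("scene","side","wrist"): print(r.calibration(n))
print(A[2][4],B[2][4],r.sense())
cv2.imwrite("pics/ab.png",np.vstack([A[0],B[0]])[:, :] if 0 else cv2.resize(np.hstack([A[0],B[0]]),(800,300)))
E
```

```text
{'vfov': 54.967533916625605, 'cx': 279.78729280671706, 'cy': 212.72254463859898, 'rvec': array([ 2.01953363,  0.95635855, -0.51709284]), 'tvec': array([-306.79587322, -126.44390439, 1618.45302682])}
{'vfov': 49.043397186438796, 'cx': 287.85453053278553, 'cy': 211.17842196680112, 'rvec': array([ 0.93495082, -2.60813741,  0.95490888]), 'tvec': array([ 383.39410156,  372.37912597, 1361.8367575 ])}
{'vfov': 58.082899054640315, 'cx': 281.2913168561923, 'cy': 208.1251824494475, 'tool_from_camera': array([[-8.48115798e-04, -9.47489830e-01, -3.19784774e-01,
         8.19283697e+01],
       [ 9.99999515e-01, -9.63446127e-04,  2.02448727e-04,
        -3.07125910e-01],
       [-4.99913512e-04, -3.19784448e-01,  9.47490188e-01,
        -1.24440418e+02],
       [ 0.00000000e+00,  0.00000000e+00,  0.00000000e+00,
         1.00000000e+00]])}
[1287.93579734 -624.05882194  825.39320175] [ -52.42297439  712.32447622 1276.75458761] {'time': 0.1, 'joint_pos': array([-8.02348232e+01,  7.50986261e+00,  8.53238435e+01, -1.32785854e-03,
        8.72621002e+01, -4.89262295e+00]), 'qd': array([-0.06436609, -0.02492486, -0.18579021, -0.01084296, -0.0803534 ,
       -0.11045534]), 'joint_efforts': array([ 2.27597113e-03, -5.70951176e+01, -5.01942801e+01, -9.34441141e-05,
        8.06154771e-03, -1.37519461e-05]), 'tool_pos': array([ 151.76535444, -580.00200629,  249.05118212]), 'tcp_rot': array([-1.79904430e+02, -6.84977945e-03,  1.46578586e+01]), 'ft_force': array([ 0.12166161, -0.39312175,  0.59087132]), 'wrist_torque': array([-0.02982415, -0.02466521,  0.01095521]), 'grip_force': 0.0, 'finger_gap': 85.58086580969051}
```

View pics/a.png

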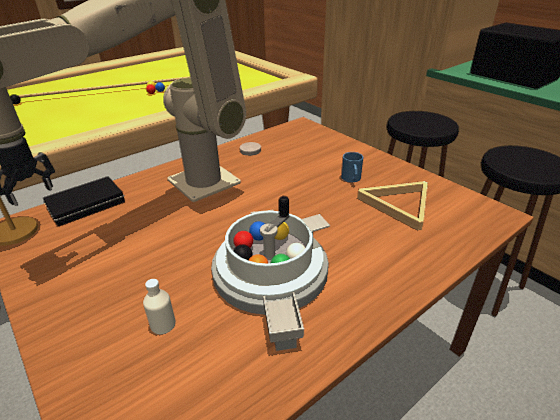

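View pics/b.png

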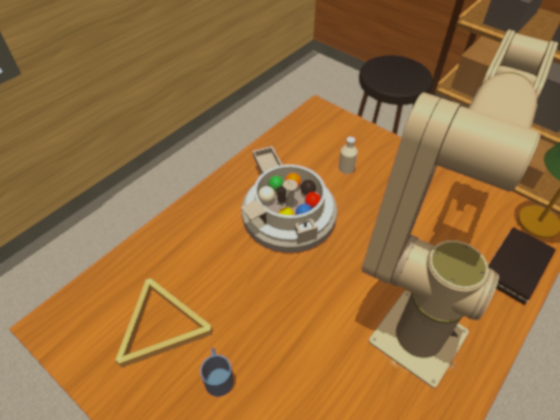

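Scene view: handle at (284,205), hub about (269,238), chute at (283,318), lip about (315,223). Side view: tub around (290,197), chute (266,160), lip about (256,214), block (306,231). Now I measure with depth and two views.

```bash
cat > m.py <<'E'
from h import *
def circ(p):
    A=np.c_[2*p,np.ones(len(p))]; s=np.linalg.lstsq(A,(p**2).sum(1),rcond=None)[0]
    return s[:2],np.sqrt(s[2]+s[0]**2+s[1]**2)
if __name__=="__main__":
    Z=np.load("ab.npz")
    for n,i in(("scene","a"),("side","b")):
        C=cam(n); P=cloud(C,Z[i+"d"]); im=Z[i].astype(int); ok=Z[i+"d"]>0
        c0=np.array([620,-150.]) 
        o=plane(C,*((270,240) if i=="a" else (290,195)),140); c0=o[:2]; print(n,"rough",o)
        dist=np.hypot(*(P[...,:2]-c0).transpose(2,0,1))
        m=ok&(dist<190)&(P[...,2]>50)
        print(" z hist",np.histogram(P[...,2][m],bins=np.arange(50,231,10)))
        # rim: 
        c=c0
        for lo,hi,z0,z1 in((90,135,130,141),(115,130,130,141),(160,172,40,64)):
            d=np.hypot(*(P[...,:2]-c).transpose(2,0,1)); q=P[ok&(d>lo)&(d<hi)&(P[...,2]>z0)&(P[...,2]<z1)][:,:2]
            if len(q)>20: cc,R=circ(q); print(" ring",z0,z1,len(q),cc,R); c=cc if z0>100 else c
        d=np.hypot(*(P[...,:2]-c).transpose(2,0,1))
        k=ok&(d<120)&(P[...,2]>168)&(P[...,2]<228)
        q=P[k]; print(" handle pts",len(q),q.mean(0) if len(q) else 0,q[:,2].max() if len(q) else 0)
        t=q[q[:,2]>214]; print("  top",len(t),t.mean(0) if len(t) else 0)
        v,u=np.nonzero(k); print("  px",u.min(),u.max(),v.min(),v.max())
        l=ok&(d>130)&(d<175)&(P[...,2]>125)&(P[...,2]<150); q=P[l]; print(" lip pts",len(q),q.mean(0) if len(q) else 0)
        l=ok&(d>190)&(d<285)&(P[...,2]>40)&(P[...,2]<90); q=P[l]; print(" chute pts",len(q),q.mean(0) if len(q) else 0)
E
python3 m.py
```

```text
scene rough [ 606.71567657 -124.92096138  140.        ]
 z hist (array([ 552, 2162,  523,  385,  463,  649,  919,  994, 1079,   22,   87,
        227,   33,   32,   31,   37,   45,   23]), array([ 50,  60,  70,  80,  90, 100, 110, 120, 130, 140, 150, 160, 170,
       180, 190, 200, 210, 220, 230]))
 ring 130 141 671 [ 587.05233455 -114.18756784] 115.77044674221578
 ring 130 141 483 [ 586.42700143 -112.69953379] 118.49589533372911
 ring 40 64 541 [ 587.56617074 -115.06595775] 162.916871964916
 handle pts 207 [569.29493419 -48.34445951 198.91320628] 223.04678896943267
  top 59 [566.43632315 -45.80841141 218.63853654]
  px 278 288 196 216
 lip pts 220 [626.20277036  32.27361207 137.38499012]
 chute pts 1139 [ 796.060112   -232.85839336   62.20779888]
side rough [566.43903399 -96.65777843 140.        ]
 z hist (array([ 176, 1005,  474,  198,  288,  549,  725,  726,  729,  154,   50,
        129,   20,   21,   22,   21,   37,   27]), array([ 50,  60,  70,  80,  90, 100, 110, 120, 130, 140, 150, 160, 170,
       180, 190, 200, 210, 220, 230]))
 ring 130 141 527 [ 583.58460717 -105.95684357] 116.61773124609628
 ring 130 141 332 [ 584.53139544 -105.96668633] 120.49426140762598
 ring 40 64 244 [ 583.86650673 -109.3543359 ] 163.76371899429083
 handle pts 149 [557.64420436 -36.35622864 202.1485184 ] 224.49974390660168
  top 53 [560.17811664 -39.4803155  220.17927222]
  px 276 285 186 202
 lip pts 196 [622.03659164  35.02291524 138.0395584 ]
 chute pts 457 [ 793.70882939 -234.61122282   63.26399959]
```

```bash
python3 -m handwheel '[[0,0,-0.027,0,0,4.89,0.085],[0,0,-0.027,0,0,4.89,0.085],[0,0,-0.027,0,0,4.88,0.085],[0.0235,-0.0261,0,0,0,0,0.085],[0.0235,-0.0261,0,0,0,0,0.085],[0.0235,-0.0261,0,0,0,0,0.085],[0.0235,-0.0261,0,0,0,0,0.085],[0.0235,-0.0261,0,0,0,0,0.085]]'
python3 -m handwheel '[[0.0235,-0.0261,0,0,0,0,0.085],[0.0235,-0.0261,0,0,0,0,0.085],[0.0235,-0.0261,0,0,0,0,0.085],[0.0235,-0.0261,0,0,0,0,0.085],[0.0235,-0.0261,0,0,0,0,0.085],[0.0235,-0.0261,0,0,0,0,0.085],[0.0235,-0.0261,0,0,0,0,0.085],[0.0235,-0.0261,0,0,0,0,0.085]]'
python3 -m handwheel '[[0.0235,-0.0261,0,0,0,0,0.085],[0.0235,-0.0261,0,0,0,0,0.085],[0.0235,-0.0261,0,0,0,0,0.085],[0.0235,-0.0261,0,0,0,0,0.085],[0.0235,-0.0261,0,0,0,0,0.085],[0,0,0,0,0,0,0.085]]'
python3 - <<'E'
from h import *
im,D,C,s=snap("wrist","w1"); np.savez("w1.npz",im=im,D=D,p=s["tool_pos"],o=s["tcp_rot"]); print(s["tool_pos"],s["tcp_rot"],s["time"])
E
```

```text
time: 0.77
tool_pos: [270.0, -448.5, 330.5]
tcp_rot: [-180.0, 0.0, -0.0]
ft_force: [0.8, 1.0, 0.0]
finger_gap: 85.1
grip_force: 0.0
time: 1.43
tool_pos: [458.1, -239.5, 330.7]
tcp_rot: [-180.0, 0.0, -0.0]
ft_force: [0.5, -0.9, 0.5]
finger_gap: 85.2
grip_force: 0.0
time: 1.93
tool_pos: [577.3, -105.7, 329.6]
tcp_rot: [-179.8, 0.0, 0.3]
ft_force: [0.9, 0.2, -0.0]
finger_gap: 85.0
grip_force: 0.0
[ 577.34620763 -105.69205846  329.63519304] [-1.79848469e+02  3.02629085e-02  2.63004628e-01] 1.9333
```

View pics/w1.png

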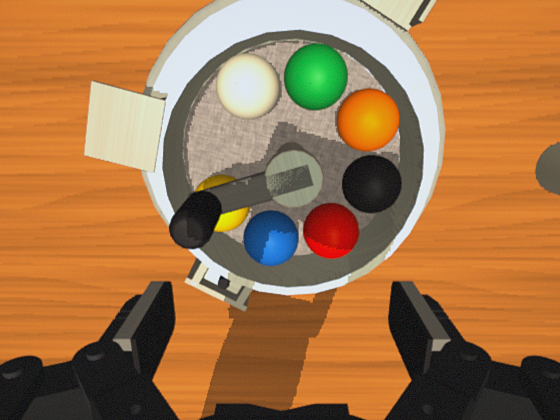

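The wrist view shows the handle top near (190,225), the hub disc at (293,178), the lip at (125,127) and the chute at (405,5). I take a second wrist view from 60 mm further left (+y) and triangulate.

```bash
python3 -m handwheel '[[0,-0.03,0.005,0,0,0,0.085],[0,-0.03,0.005,0,0,0,0.085],[0,0,0,0,0,0,0.085],[0,0,0,0,0,0,0.085]]'
cat > m2.py <<'E'
from h import *; from m import circ
V=[]
im,D,C,s=snap("wrist","w2"); np.savez("w2.npz",im=im,D=D,p=s["tool_pos"],o=s["tcp_rot"])
c0=np.array([585.5,-110.])
for n in("w1","w2"):
    Z=np.load(n+".npz"); C=cam("wrist",dict(tool_pos=Z["p"],tcp_rot=Z["o"])); P=cloud(C,Z["D"]); ok=Z["D"]>0; c=c0
    for lo,hi,z0,z1 in((95,140,128,145),(108,128,130,142),(108,128,130,142)):
        d=np.hypot(*(P[...,:2]-c).transpose(2,0,1)); a=np.arctan2(P[...,1]-c[1],P[...,0]-c[0])
        q=P[ok&(d>lo)&(d<hi)&(P[...,2]>z0)&(P[...,2]<z1)&(abs(a-np.radians(75))>.4)]
        cc,R=circ(q[:,:2]); c=cc
    print(n,"rim",len(q),cc,R,"z",np.median(q[:,2]))
    d=np.hypot(*(P[...,:2]-c).transpose(2,0,1))
    k=ok&(d<120)&(P[...,2]>214)&(P[...,2]<226); q=P[k]; v,u=np.nonzero(k)
    (hu,hv),hr=cv2.minEnclosingCircle(np.c_[u,v].astype(np.float32)); print(" top",len(q),q.mean(0),"px",(hu,hv),hr)
    k2=ok&(d<40)&(P[...,2]>150)&(P[...,2]<172); q=P[k2]; v,u=np.nonzero(k2); print(" hub",len(q),np.median(q,0),np.median(u),np.median(v))
    gray=cv2.medianBlur(cv2.cvtColor(Z["im"],cv2.COLOR_BGR2GRAY),3)
    l=ok&(d>130)&(d<178)&(P[...,2]>125)&(P[...,2]<150); q=P[l]; m=q.mean(0); print(" lip",len(q),m,np.degrees(np.arctan2(*(m[:2]-c)[::-1])))
    l=ok&(d>190)&(d<285)&(P[...,2]>40)&(P[...,2]<90); q=P[l]; 
    if len(q): m=q.mean(0); print(" chute",len(q),m,np.degrees(np.arctan2(*(m[:2]-c)[::-1])))
    V.append((C,hu,hv))
def tri(V):
    A=0;b=0
    for C,u,v in V:
        o,dd=ray(C,u,v); dd=dd/np.linalg.norm(dd); M=np.eye(3)-np.outer(dd,dd); A=A+M; b=b+M@o
    return np.linalg.solve(A,b)
print("handle top tri",tri(V))
E
python3 m2.py; python3 -c "
from bench import r;print(r.sense()['tool_pos'])"
```

```text
time: 2.32
tool_pos: [574.2, -50.1, 320.4]
tcp_rot: [180.0, 0.1, 0.1]
ft_force: [-0.6, 0.1, -0.8]
finger_gap: 85.4
grip_force: 0.0
w1 rim 8168 [ 584.74438978 -114.64775155] 114.7987456525423 z 136.53181336226078
 top 1334 [564.67239515 -44.27403365 219.22267162] px (190.0, 229.0) 21.633407592773438
 hub 3393 [ 583.38900916 -110.46304145  161.5957194 ] 288.0 181.0
 lip 4234 [624.19655969  31.83532881 137.54417447] 74.926253805995
 chute 7 [ 730.75262319 -237.12728169   55.31802581] -39.9917263240724
w2 rim 9255 [ 584.75649363 -114.31742958] 114.73125275565828 z 136.48858635837956
 top 1438 [564.64207772 -43.119049   219.32221655] px (271.0, 230.5) 22.29920196533203
 hub 3663 [ 583.7875517  -109.45365659  161.60567292] 359.0 179.0
 lip 4500 [624.09870291  32.11466793 137.57966109] 74.9613656213108
handle top tri [563.22654693 -43.26602984 215.34847468]
[574.415272   -51.11774819 320.78677636]
```

View pics/w2.png

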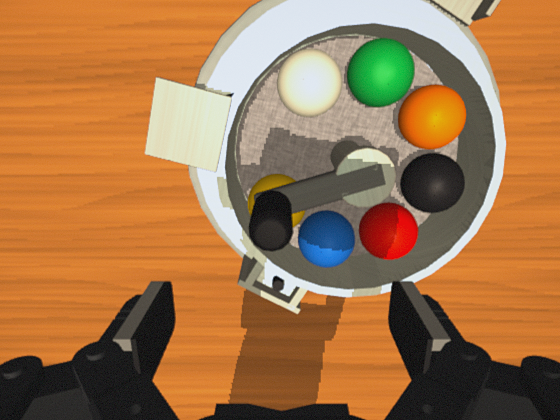

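Measured: axis ≈ (584.7,-114.5), handle top (564.5,-43.5) at z≈219 (73.8 mm from the axis against 75 given), rim z 136.5, lip at 75°, chute at about -29.5°. Everything fits the text, so I descend and grasp.

```bash
python3 -m handwheel '[[-0.0103,-0.0072,0,0,0,0,0.085],[0,0,0.03,0,0,0,0.085],[0,0,0.03,0,0,0,0.085],[0,0,0.031,0,0,0,0.085],[0,0,0.03,0,0,0,0.085],[0,0,0,0,0,0,0.085]]' 30
python3 -m handwheel '[[0,0,0,0,0,0,0.05],[0,0,0,0,0,0,0.04],[0,0,0,0,0,0,0.032],[0,0,0,0,0,0,0.025],[0,0,0,0,0,0,0.02],[0,0,0,0,0,0,0.02],[0,0,0,0,0,0,0.02],[0,0,0,0,0,0,0.02]]' 30
```

```text
time: 2.87
tool_pos: [560.5, -44.5, 192.9]
tcp_rot: [-179.9, 0.6, -0.1]
ft_force: [-1.0, 0.7, -1.3]
finger_gap: 84.9
grip_force: 0.0
time: 3.53
tool_pos: [565.9, -43.5, 202.5]
tcp_rot: [180.0, -0.2, 0.0]
ft_force: [0.3, 0.4, 5.6]
finger_gap: 29.3
grip_force: 32.5
```

```bash
python3 -m handwheel '[[-0.0038,0.0011,0,0,0,0,0.02],[-0.0073,0.0028,0,0,0,0,0.02],[-0.0103,0.0056,0,0,0,0,0.02],[-0.0122,0.0099,0,0,0,0,0.02],[-0.0119,0.0155,0,0,0,0,0.02],[-0.0075,0.0181,0,0,0,0,0.02],[-0.0026,0.0194,0,0,0,0,0.02],[0.0026,0.0194,0,0,0,0,0.02]]'
```

```text
time: 4.2
tool_pos: [515.9, -135.6, 202.7]
tcp_rot: [180.0, -0.8, 0.0]
ft_force: [32.9, 11.2, -7.7]
finger_gap: 29.0
grip_force: 31.5
```

```bash
python3 -m handwheel '[[0.0085,0.0181,0,0,0,0,0.02],[0.0129,0.0155,0,0,0,0,0.02],[0.0155,0.0119,0,0,0,0,0.02],[0.0181,0.0075,0,0,0,0,0.02],[0.0194,0.0026,0,0,0,0,0.02],[0.0194,-0.0026,0,0,0,0,0.02],[0.0181,-0.0075,0,0,0,0,0.02],[0.0155,-0.0119,0,0,0,0,0.02]]'
python3 - <<'E'
from h import *
s=r.sense();print({k:np.round(s[k],1) for k in("time","tool_pos","ft_force","joint_pos")})
E
```

```text
time: 4.87
tool_pos: [640.6, -169.4, 202.5]
tcp_rot: [179.9, -0.2, -0.0]
ft_force: [-3.9, 2.7, 7.8]
finger_gap: 29.0
grip_force: 33.2
{'time': np.float64(4.9), 'tool_pos': array([ 640.6, -169.4,  202.5]), 'ft_force': array([-3.9,  2.7,  7.8]), 'joint_pos': array([-19.2,  18.3,  77.8,  -0. ,  83.7,  70.8])}
```

```bash
cat > lip.py <<'E'
from h import *; import sys
c=np.array([584.8,-114.5])
def lip(n,tag=None):
    im,D,C,s=snap(n,tag); P=cloud(C,D); d=np.hypot(*(P[...,:2]-c).transpose(2,0,1))
    q=P[(D>0)&(d>132)&(d<180)&(P[...,2]>126)&(P[...,2]<150)][:,:2]-c
    if len(q)<15: return s["time"],len(q),None
    m=np.median(q,0); q=q[np.hypot(*(q-m).T)<45]; m=q.mean(0)
    return round(float(s["time"]),3),len(q),round(float(np.degrees(np.arctan2(m[1],m[0]))),1),np.round(np.hypot(*m),0)
if __name__=="__main__":
    for n in sys.argv[1:]: print(n,lip(n))
E
python3 lip.py scene side
python3 -m handwheel '[[0.0119,-0.0155,0,0,0,0,0.02],[0.0075,-0.0181,0,0,0,0,0.02],[0.0026,-0.0194,0,0,0,0,0.02],[-0.0026,-0.0194,0,0,0,0,0.02],[-0.0075,-0.0181,0,0,0,0,0.02],[-0.0119,-0.0155,0,0,0,0,0.02],[-0.0155,-0.0119,0,0,0,0,0.02],[-0.0181,-0.0075,0,0,0,0,0.02]]'
python3 lip.py scene side
python3 -m handwheel '[[-0.0194,-0.0026,0,0,0,0,0.02],[-0.0194,0.0026,0,0,0,0,0.02],[-0.0181,0.0075,0,0,0,0,0.02],[-0.0155,0.0119,0,0,0,0,0.02],[-0.0119,0.0155,0,0,0,0,0.02],[-0.0075,0.0181,0,0,0,0,0.02],[-0.0026,0.0194,0,0,0,0,0.02],[0.0026,0.0194,0,0,0,0,0.02]]'
python3 lip.py scene side
```

```text
scene (4.8667, 7, None)
side (4.917, 230, 161.5, np.float64(155.0))
time: 5.63
tool_pos: [606.6, -41.7, 202.6]
tcp_rot: [-180.0, -0.3, 0.1]
ft_force: [0.4, -4.4, 7.2]
finger_gap: 28.7
grip_force: 33.1
scene (5.633, 264, -119.0, np.float64(153.0))
side (5.683, 175, -115.2, np.float64(152.0))
time: 6.4
tool_pos: [516.2, -136.0, 202.6]
tcp_rot: [180.0, -0.5, 0.0]
ft_force: [23.9, 7.3, -3.1]
finger_gap: 28.7
grip_force: 32.1
scene (6.4, 357, -30.9, np.float64(155.0))
side (6.45, 151, -24.2, np.float64(152.0))
```

```bash
cat > fit.py <<'E'
import numpy as np; from scipy.optimize import least_squares
# crank segments: (duration, mean speed rad/s)
w=15*12*np.pi/180; r_=1/12; d=np.pi/15
def sim(F,I,segs,th0=np.radians(75),t0=3.533,dt=.002,b=.01,k=.07):
    t,th,v=t0,th0,0.; T=[];H=[];Vv=[]
    for du,wc in segs:
        for _ in range(int(round(du/dt))):
            tau=k*(wc-v)-b*v
            if v<=0 and abs(tau)<F: v=0
            else: v=max(0,v+dt*(tau-F)/I)
            th+=v*dt;t+=dt;T.append(t);H.append(th);Vv.append(v)
    return np.array(T),np.array(H),np.array(Vv)
S=[(r_,3*d),(r_,6*d),(r_,9*d),(r_,12*d),(1.0,w),(.1,0),(.667,w),(.1,0),(.667,w),(.1,0)]
obs=[(4.917,161.5),(5.633,241),(5.683,244.8),(6.4,329.1),(6.45,335.8)]
def fit(S,obs,x0=(.04,.056)):
    ot,oa=np.array(obs).T
    f=lambda x:[*((np.degrees(np.interp(ot,*sim(x[0],x[1],S)[:2]))-oa)/3),(x[1]-.056)/.01]
    return least_squares(f,x0,diff_step=.02,bounds=([.0,.035],[.16,.08]))
if __name__=="__main__":
    R=fit(S,obs); print(R.x,np.round(R.fun*3,1)); T,H,V=sim(*R.x,S); print("v now",V[-1],np.degrees(H[-1]),"max",V.max())
    F=R.x[0]; print("crank for 2.09:",(.08*2.09+F)/.07, "deg/row",np.degrees((.08*2.09+F)/.07)/12)
E
python3 fit.py
```

```text
[0.02431775 0.05694673] [-0.1 -0.9  1.2  0.2 -0.4  0.3]
v now 1.8708410531290491 341.53070072777297 max 2.1993598443676046
crank for 2.09: 2.7359678287477274 deg/row 13.06328412256803
```

Fit: dry friction about 0.024 N m, inertia 0.057. A crank at about 2.7 rad/s (28 rows per turn) will hold about 2.05 rad/s. Running one turn, then a check.

```bash
python3 -m handwheel '[[0.0071,0.0146,0,0,0,0,0.02],[0.0095,0.0139,0,0,0,0,0.02],[0.0123,0.0114,0,0,0,0,0.02],[0.0146,0.0084,0,0,0,0,0.02],[0.016,0.005,0,0,0,0,0.02],[0.0168,0.0012,0,0,0,0,0.02],[0.0166,-0.0025,0,0,0,0,0.02]]' | head -5
python3 -m handwheel '[[0.0156,-0.0061,0,0,0,0,0.02],[0.0139,-0.0095,0,0,0,0,0.02],[0.0114,-0.0123,0,0,0,0,0.02],[0.0084,-0.0146,0,0,0,0,0.02],[0.005,-0.016,0,0,0,0,0.02],[0.0012,-0.0168,0,0,0,0,0.02],[-0.0025,-0.0166,0,0,0,0,0.02]]' | head -5
python3 lip.py scene
python3 -m handwheel '[[-0.0061,-0.0156,0,0,0,0,0.02],[-0.0095,-0.0139,0,0,0,0,0.02],[-0.0123,-0.0114,0,0,0,0,0.02],[-0.0146,-0.0084,0,0,0,0,0.02],[-0.016,-0.005,0,0,0,0,0.02],[-0.0168,-0.0012,0,0,0,0,0.02],[-0.0166,0.0025,0,0,0,0,0.02]]' | head -5
python3 -m handwheel '[[-0.0156,0.0061,0,0,0,0,0.02],[-0.0139,0.0095,0,0,0,0,0.02],[-0.0114,0.0123,0,0,0,0,0.02],[-0.0084,0.0146,0,0,0,0,0.02],[-0.005,0.016,0,0,0,0,0.02],[-0.0012,0.0168,0,0,0,0,0.02],[0.0025,0.0166,0,0,0,0,0.02]]' | head -5
python3 lip.py side
```

```text
time: 7.08
tool_pos: [608.0, -187.5, 202.5]
tcp_rot: [180.0, -0.2, -0.0]
ft_force: [-2.9, 7.1, 9.6]
finger_gap: 28.8
time: 7.67
tool_pos: [661.4, -95.1, 202.6]
tcp_rot: [179.9, -0.3, 0.0]
ft_force: [-0.3, -0.1, 6.5]
finger_gap: 29.1
scene (7.6667, 4, None)
time: 8.3
tool_pos: [568.2, -42.4, 202.6]
tcp_rot: [179.9, -0.3, 0.1]
ft_force: [3.4, -7.9, 7.3]
finger_gap: 29.1
time: 8.88
tool_pos: [516.3, -135.2, 202.6]
tcp_rot: [179.9, -0.4, 0.0]
ft_force: [15.0, 4.6, 1.2]
finger_gap: 28.9
side (8.883, 171, -116.7, np.float64(152.0))
```

```bash
cat >> fit.py <<'E'
    q=12.857*12*np.pi/180; S2=S+[(14/12,q),(.05,0),(14/12,q),(.05,0)]
    obs2=obs+[(8.883,603.3)]; R=fit(S2,obs2); print(R.x,np.round(R.fun*3,1)); T,H,V=sim(*R.x,S2); print("v now",V[-1],np.degrees(H[-1]))
    for tt in(6.4,6.5,7,7.5,8,8.5,8.9): print(tt,round(float(np.interp(tt,T,V)),2),end="; ")
E
python3 fit.py
```

```text
[0.02431775 0.05694673] [-0.1 -0.9  1.2  0.2 -0.4  0.3]
v now 1.8708410531290491 341.53070072777297 max 2.1993598443676046
crank for 2.09: 2.7359678287477274 deg/row 13.06328412256803
[0.02671871 0.05470215] [ 0.6 -0.6  1.5 -0.5 -1.1  0.4 -0.4]
v now 1.822539637493561 609.5925291467539
6.4 2.18; 6.5 1.85; 7 1.93; 7.5 1.98; 8 1.89; 8.5 1.96; 8.9 1.94;
```

```bash
for i in 1 2; do
python3 -m handwheel '[[0.0075,0.0181,0,0,0,0,0.02],[0.0119,0.0155,0,0,0,0,0.02],[0.0155,0.0119,0,0,0,0,0.02],[0.0181,0.0075,0,0,0,0,0.02],[0.0194,0.0026,0,0,0,0,0.02],[0.0194,-0.0026,0,0,0,0,0.02]]' | head -2
python3 -m handwheel '[[0.0156,-0.0061,0,0,0,0,0.02],[0.0139,-0.0095,0,0,0,0,0.02],[0.0114,-0.0123,0,0,0,0,0.02],[0.0084,-0.0146,0,0,0,0,0.02],[0.005,-0.016,0,0,0,0,0.02],[0.0012,-0.0168,0,0,0,0,0.02],[-0.0025,-0.0166,0,0,0,0,0.02]]' | head -2
python3 -m handwheel '[[-0.0061,-0.0156,0,0,0,0,0.02],[-0.0095,-0.0139,0,0,0,0,0.02],[-0.0123,-0.0114,0,0,0,0,0.02],[-0.0146,-0.0084,0,0,0,0,0.02],[-0.016,-0.005,0,0,0,0,0.02],[-0.0168,-0.0012,0,0,0,0,0.02],[-0.0166,0.0025,0,0,0,0,0.02]]' | head -2
python3 -m handwheel '[[-0.0156,0.0061,0,0,0,0,0.02],[-0.0139,0.0095,0,0,0,0,0.02],[-0.0114,0.0123,0,0,0,0,0.02],[-0.0084,0.0146,0,0,0,0,0.02],[-0.005,0.016,0,0,0,0,0.02],[-0.0012,0.0168,0,0,0,0,0.02],[0.0025,0.0166,0,0,0,0,0.02]]'
done; python3 lip.py side
```

```text
time: 9.43
tool_pos: [607.9, -187.6, 202.5]
time: 10.02
tool_pos: [661.4, -95.1, 202.6]
time: 10.6
tool_pos: [568.1, -42.4, 202.6]
time: 11.18
tool_pos: [516.3, -135.1, 202.6]
tcp_rot: [179.9, -0.4, 0.0]
ft_force: [15.5, 4.6, 0.4]
finger_gap: 28.8
grip_force: 32.6
time: 11.68
tool_pos: [607.9, -187.7, 202.5]
time: 12.27
tool_pos: [661.4, -95.0, 202.7]
time: 12.85
tool_pos: [568.0, -42.5, 202.6]
time: 13.43
tool_pos: [516.3, -135.1, 202.6]
tcp_rot: [179.9, -0.4, 0.0]
ft_force: [14.8, 5.2, 1.6]
finger_gap: 29.0
grip_force: 32.6
side (13.433, 215, 66.1, np.float64(153.0))
```

Mean tub speed 2.08 rad/s over the last 4.5 s. Two more turns finish the seven-second hold with margin.

```bash
for i in 1 2; do
python3 -m handwheel '[[0.0075,0.0181,0,0,0,0,0.02],[0.0119,0.0155,0,0,0,0,0.02],[0.0155,0.0119,0,0,0,0,0.02],[0.0181,0.0075,0,0,0,0,0.02],[0.0194,0.0026,0,0,0,0,0.02],[0.0194,-0.0026,0,0,0,0,0.02]]' | head -2
python3 -m handwheel '[[0.0156,-0.0061,0,0,0,0,0.02],[0.0139,-0.0095,0,0,0,0,0.02],[0.0114,-0.0123,0,0,0,0,0.02],[0.0084,-0.0146,0,0,0,0,0.02],[0.005,-0.016,0,0,0,0,0.02],[0.0012,-0.0168,0,0,0,0,0.02],[-0.0025,-0.0166,0,0,0,0,0.02]]' | head -2
python3 -m handwheel '[[-0.0061,-0.0156,0,0,0,0,0.02],[-0.0095,-0.0139,0,0,0,0,0.02],[-0.0123,-0.0114,0,0,0,0,0.02],[-0.0146,-0.0084,0,0,0,0,0.02],[-0.016,-0.005,0,0,0,0,0.02],[-0.0168,-0.0012,0,0,0,0,0.02],[-0.0166,0.0025,0,0,0,0,0.02]]' | head -2
python3 -m handwheel '[[-0.0156,0.0061,0,0,0,0,0.02],[-0.0139,0.0095,0,0,0,0,0.02],[-0.0114,0.0123,0,0,0,0,0.02],[-0.0084,0.0146,0,0,0,0,0.02],[-0.005,0.016,0,0,0,0,0.02],[-0.0012,0.0168,0,0,0,0,0.02],[0.0025,0.0166,0,0,0,0,0.02]]'
done; python3 lip.py side scene
cat > fit2.py <<'E'
from fit import *
q=12.857*12*np.pi/180; T_=[(.5,w),(21/12,q)]
S2=S+[(14/12,q),(.05,0),(14/12,q),(.05,0)]+T_*2+[(.05,0)]+T_*2+[(.1,0)]
obs2=obs+[(8.883,603.3),(13.433,1146.1)]
if __name__=="__main__":
    R=fit(S2,obs2); print(R.x,np.round(R.fun*3,1)); T,H,V=sim(*R.x,S2); print(T[-1],"v now",V[-1],np.degrees(H[-1])-1440, V[(T>9.1)].min(),V[(T>9.1)].max())
E
python3 fit2.py
```

```text
time: 13.98
tool_pos: [607.7, -187.7, 202.5]
time: 14.57
tool_pos: [661.4, -95.0, 202.7]
time: 15.15
tool_pos: [567.9, -42.5, 202.6]
time: 15.73
tool_pos: [516.3, -135.1, 202.6]
tcp_rot: [179.9, -0.4, 0.0]
ft_force: [16.0, 5.5, 0.9]
finger_gap: 29.0
grip_force: 32.5
time: 16.23
tool_pos: [607.7, -187.7, 202.5]
time: 16.82
tool_pos: [661.3, -95.0, 202.7]
time: 17.4
tool_pos: [567.7, -42.5, 202.6]
time: 17.98
tool_pos: [516.2, -135.1, 202.6]
tcp_rot: [179.9, -0.4, 0.0]
ft_force: [16.1, 4.2, 0.4]
finger_gap: 28.9
grip_force: 32.5
side (17.983, 164, -113.5, np.float64(154.0))
scene (18.033, 285, -105.2, np.float64(153.0))
[0.02645015 0.05500878] [ 0.5 -0.7  1.4 -0.5 -1.1  0.9 -0.2 -0.3]
18.087000000001023 v now 1.720261561804642 260.905642748824 1.720261561804642 2.2335966590122407
```

The hold is complete: 17.98 s, 2.07 rad/s mean, and the model agrees within 1°. The tub is now at about 260.5° and coasting. I compute a short crank taper that lands the lip at 330.5°.

Run:
```python
from fit import *
def end(steps,F=.02645,I=.055,v0=1.72,a0=260.5):
    # continue from v0
    dt=.002;v=v0;a=a0;t=0
    for s in list(steps)+[0]*30:
        wc=np.radians(s)*12
        for _ in range(42):
            v=max(0,v+dt*(.07*(wc-v)-.01*v-F)/I) ; a+=np.degrees(v)*dt
            t+=dt*(v>0)
    return round(a,1),round(t,2)
for st in([],[6,4,2],[8,6,4,2],[8,8,6,4,2],[10,8,6,4,2],[10,10,8,6,4,2],[12,10,8,6,4,2]): print(st,end(st),end(st,F=.023),end(st,F=.03))
p=lambda a:75*np.array([np.cos(np.radians(a)),np.sin(np.radians(a))])
for st in([8,8,6,4,2],[8,6,4,2],[10,8,6,4,2],[10,10,8,6,4,2]):
    a=195; o=[]
    for s in st: d=p(a+s)-p(a); a+=s; o.append((round(d[0]/1e3,4),round(-d[1]/1e3,4)))
    print(st,o)
```

```text
[] (np.float64(304.3), np.float64(1.25)) (np.float64(306.1), np.float64(1.33)) (np.float64(302.7), np.float64(1.18))
[6, 4, 2] (np.float64(313.1), np.float64(1.35)) (np.float64(315.0), np.float64(1.43)) (np.float64(311.2), np.float64(1.28))
[8, 6, 4, 2] (np.float64(318.9), np.float64(1.41)) (np.float64(321.0), np.float64(1.5)) (np.float64(316.9), np.float64(1.34))
[8, 8, 6, 4, 2] (np.float64(324.7), np.float64(1.48)) (np.float64(327.0), np.float64(1.56)) (np.float64(322.6), np.float64(1.4))
[10, 8, 6, 4, 2] (np.float64(326.3), np.float64(1.49)) (np.float64(328.5), np.float64(1.58)) (np.float64(324.1), np.float64(1.41))
[10, 10, 8, 6, 4, 2] (np.float64(333.6), np.float64(1.57)) (np.float64(336.1), np.float64(1.66)) (np.float64(331.3), np.float64(1.49))
[12, 10, 8, 6, 4, 2] (np.float64(335.2), np.float64(1.58)) (np.float64(337.6), np.float64(1.67)) (np.float64(332.8), np.float64(1.5))
[8, 8, 6, 4, 2] [(np.float64(0.0034), np.float64(0.0099)), (np.float64(0.0048), np.float64(0.0093)), (np.float64(0.0044), np.float64(0.0065)), (np.float64(0.0033), np.float64(0.0041)), (np.float64(0.0018), np.float64(0.0019))]
[8, 6, 4, 2] [(np.float64(0.0034), np.float64(0.0099)), (np.float64(0.0034), np.float64(0.0071)), (np.float64(0.0027), np.float64(0.0045)), (np.float64(0.0015), np.float64(0.0022))]
[10, 8, 6, 4, 2] [(np.float64(0.0045), np.float64(0.0123)), (np.float64(0.0051), np.float64(0.0092)), (np.float64(0.0046), np.float64(0.0064)), (np.float64(0.0034), np.float64(0.004)), (np.float64(0.0018), np.float64(0.0019))]
[10, 10, 8, 6, 4, 2] [(np.float64(0.0045), np.float64(0.0123)), (np.float64(0.0065), np.float64(0.0113)), (np.float64(0.0066), np.float64(0.0081)), (np.float64(0.0056), np.float64(0.0055)), (np.float64(0.0041), np.float64(0.0033)), (np.float64(0.0021), np.float64(0.0015))]
```

```bash
python3 -m handwheel '[[0.0045,0.0123,0,0,0,0,0.02],[0.0051,0.0092,0,0,0,0,0.02],[0.0046,0.0064,0,0,0,0,0.02],[0.0034,0.004,0,0,0,0,0.02],[0.0018,0.0019,0,0,0,0,0.02],[0,0,0,0,0,0,0.02],[0,0,0,0,0,0,0.02],[0,0,0,0,0,0,0.02]]' | head -2
python3 -m handwheel '[[0,0,0,0,0,0,0.02],[0,0,0,0,0,0,0.02],[0,0,0,0,0,0,0.02],[0,0,0,0,0,0,0.02],[0,0,0,0,0,0,0.02],[0,0,0,0,0,0,0.02],[0,0,0,0,0,0,0.02],[0,0,0,0,0,0,0.02]]' | head -2
python3 lip.py scene side
python3 -m handwheel '[[0,0,0,0,0,0,0.02],[0,0,0,0,0,0,0.02],[0,0,0,0,0,0,0.02],[0,0,0,0,0,0,0.02],[0,0,0,0,0,0,0.02],[0,0,0,0,0,0,0.02]]'
python3 - <<'E'
from lip import *
print(lip("scene","s1"),lip("side","t1"))
im=cv2.imread("pics/s1.png"); cv2.imwrite("pics/s1c.png",cv2.resize(im[180:370,180:380],None,fx=3,fy=3))
E
```

```text
time: 18.75
tool_pos: [535.6, -167.7, 202.6]
time: 19.42
tool_pos: [535.4, -167.5, 202.5]
scene (19.417, 352, -34.1, np.float64(155.0))
side (19.467, 149, -33.6, np.float64(152.0))
time: 20.02
tool_pos: [535.4, -167.5, 202.5]
tcp_rot: [180.0, -0.3, 0.0]
ft_force: [4.3, 4.0, 6.3]
finger_gap: 29.1
grip_force: 33.2
(20.017, 354, -33.1, np.float64(155.0)) (20.067, 152, -32.8, np.float64(153.0))
```

View pics/s1c.png

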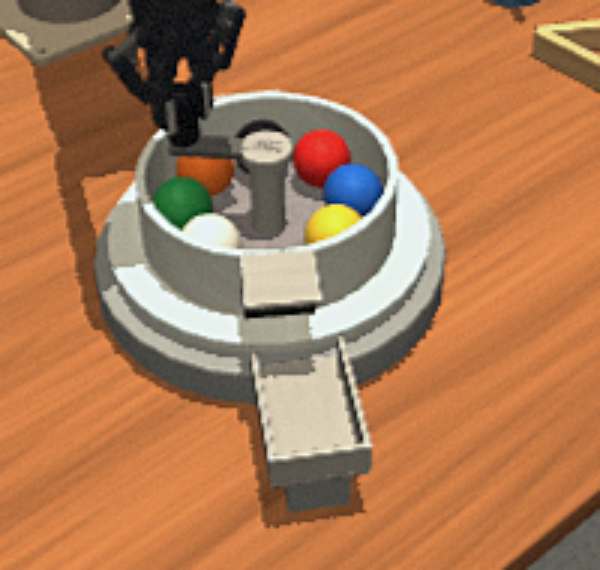

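The crop shows the lip around (280,278) in line with the chute, at most a few degrees short clockwise. I measure both centrelines.

```bash
cat > al.py <<'E'
from lip import *
for n in("scene","side"):
    im,D,C,s=snap(n); P=cloud(C,D); q=P[D>0]; x=q[:,:2]-c; d=np.hypot(*x.T); a=np.degrees(np.arctan2(x[:,1],x[:,0])); sec=abs(a+30)<30
    for nm,lo,hi,z0,z1 in(("chute",195,300,60,92),("chutefloor+walls",175,300,45,92),("lip",128,190,128,148)):
        p=x[sec&(d>lo)&(d<hi)&(q[:,2]>z0)&(q[:,2]<z1)].astype(np.float32)
        R=cv2.minAreaRect(p); m=np.array(R[0]); B=cv2.boxPoints(R)
        print(n,nm,len(p),"rect ctr",np.round(m,1),"size",np.round(R[1],0),"ang",round(float(np.degrees(np.arctan2(m[1],m[0]))),1),"mean",np.round(np.degrees(np.arctan2(*p.mean(0)[::-1])),1),"box axis",round(R[2],1))
E
python3 al.py
```

```text
scene chute 448 rect ctr [ 206.3 -116.6] size [79. 91.] ang -29.5 mean -29.2 box axis 60.5
scene chutefloor+walls 1304 rect ctr [ 198.  -112.1] size [ 79. 113.] ang -29.5 mean -29.2 box axis 60.7
scene lip 389 rect ctr [126.7 -82.5] size [62. 50.] ang -33.1 mean -33.1 box axis 57.0
side chute 161 rect ctr [ 207.1 -116.5] size [80. 90.] ang -29.4 mean -27.9 box axis 61.5
side chutefloor+walls 350 rect ctr [ 199.6 -111.8] size [ 81. 111.] ang -29.3 mean -27.8 box axis 60.6
side lip 167 rect ctr [128.4 -83.8] size [62. 52.] ang -33.1 mean -33.0 box axis 56.2
```

Lip is at -33.1° and chute at -29.5°, which is 9.8 mm off and inside the 20 mm limit. Widths of 62 and 79 mm match the text. Now let go and rise.

```bash
python3 -m handwheel '[[0,0,0,0,0,0,0.035],[0,0,0,0,0,0,0.05],[0,0,0,0,0,0,0.07],[0,0,0,0,0,0,0.085],[0,0,0,0,0,0,0.085],[0,0,0,0,0,0,0.085],[0,0,0,0,0,0,0.085],[0,0,0,0,0,0,0.085]]' 
python3 -m handwheel '[[0,0,-0.01,0,0,0,0.085],[0,0,-0.025,0,0,0,0.085],[0,0,-0.03,0,0,0,0.085],[0,0,-0.03,0,0,0,0.085],[0,0,-0.03,0,0,0,0.085],[0,0,-0.01,0,0,0,0.085],[0,0,0,0,0,0,0.085],[0,0,0,0,0,0,0.085]]'
python3 -m handwheel '[[0,0,0,0,0,0,0.085],[0,0,0,0,0,0,0.085],[0,0,0,0,0,0,0.085],[0,0,0,0,0,0,0.085],[0,0,0,0,0,0,0.085],[0,0,0,0,0,0,0.085]]' | head -2
python3 al.py | grep lip; python3 -c "
from h import *; snap('scene','end')"; python3 al.py | grep lip
```

```text
time: 20.88
tool_pos: [533.5, -168.2, 199.9]
tcp_rot: [-180.0, 0.0, -0.0]
ft_force: [0.5, -0.1, -0.2]
finger_gap: 85.0
grip_force: 0.0
time: 21.55
tool_pos: [533.8, -168.2, 335.4]
tcp_rot: [180.0, -0.1, -0.0]
ft_force: [-0.0, -0.5, -0.2]
finger_gap: 84.9
grip_force: 0.0
time: 22.05
tool_pos: [533.4, -168.1, 334.6]
scene lip 388 rect ctr [126.7 -82.5] size [62. 50.] ang -33.1 mean -33.1 box axis 56.2
side lip 169 rect ctr [126.8 -82.7] size [64. 53.] ang -33.1 mean -32.8 box axis 57.3
scene lip 383 rect ctr [126.4 -82.4] size [62. 51.] ang -33.1 mean -33.1 box axis 56.9
side lip 167 rect ctr [128.4 -83.4] size [63. 52.] ang -33.0 mean -32.7 box axis 56.1
```

View pics/end.png

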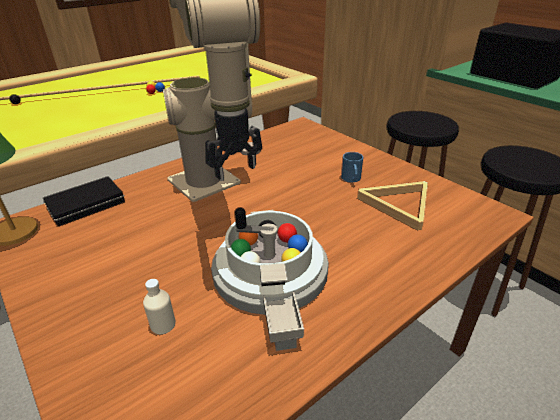

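The final view shows the handle free at (240,217), the gripper clear above it, the lip (273,275) over the chute (283,315), and the bottle, mug and rack where they were. Nothing is moving.

```bash
python3 -c "
from bench import r; print(r.hand_in())"
```

```text
the job is handed in; nothing more can be done
None
```

I handed the job in after about 22 s: the tub ran at about 2.07 rad/s (20 turns a minute) for about 9 s, stopped with the lip about 10 mm from the chute mark, and the handle was let go with everything at rest; the tub speeds come from lip pictures and a fitted model.

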